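# Pump down the vacuum sample box

## Task

Pump down the vacuum sample box: with the fingertips press the blue pump knob right down and let it spring right back up, again and again, until the green indicator pin has popped fully out and the orange band at its foot shows. Only press the knob, never pull it up, do not touch the indicator pin, and leave the racks, the bottle and the jar where they stand. Finish with the knob sprung back up and the hand clear.

Things in the scene. Friction and masses are not known exactly. Their poses are not given: they have to be found in the camera images.
- vac_box: Vacuum sample box, fixed: white tub 200 (x) by 140 (y) mm, grey lid 206 by 146 mm, its top 60 mm above the bench. Origin: centre of the underside, on the bench; z up. On the lid: the white pump barrel (62 mm across, 34 mm high, axis at x = -35 mm, y = 0) with the blue knob above it, and at x = +60 mm, y = 0 a black collar (28 mm across, 10 mm high) for the indicator pin.
- knob_top (a point): Middle of the flat top (44 mm across) of the round blue pump knob, 52 mm across and 14 mm thick, on a 18 mm steel stem. At rest it is 133 mm above the bench, pressed fully down 109 mm. Press it straight down here, closed fingers pointing down.
- plunger (a joint): How far the pump plunger is pressed, m: 0 = up at rest (a spring returns it), 0.024 = stopped at the bottom. Pressing takes about 5 N at first, 9 N at the bottom, about 1 N more while the pin is rising. Only about the last 15 mm of a press raise the pin, so press to the stop; a new press counts only after the plunger has come back to within 5 mm of the top.
- knob (a joint): How far the knob has been pulled up off its stem, m: 0 = seated, up to 0.012. It should stay seated: a light spring holds it down.
- pin (a joint): How far the indicator pin stands out of its collar, m: 0 = flush; it starts between 0 and 0.010, stays where it has been raised to, and is fully out at about 0.030. A full press raises it by about 6 mm (the first one by 1 to 8 mm): four or five full presses are needed, more do nothing further.
- indicator: Indicator pin, 18 mm across, green with a white tip, and with an orange band that comes out of the collar only with the last press; fully out, about 4 mm of orange shows. Origin: middle of its tip, 70 mm above the bench when flush, 100 mm when fully out. Not to be touched.
- tube_rack: Green rack 190 by 66 mm with glass blood tubes with red and grey caps, 101 mm high in all, loose. Origin: centre of its underside, x along its length.
- microtube_rack: Teal microtube rack 185 by 66 mm, 34 mm high (43 mm with the white tube caps), loose. Origin: centre of its underside, x along its length.
- reagent_bottle: Amber bottle with a white cap, 56 mm across, 110 mm high, loose. Origin: centre of its underside.
- sample_jar: Clear jar with a blue cap, 50 mm across, 60 mm high, loose. Origin: centre of its underside.

How it is judged:
On the way, in this order (a step that is already met when the one before it is completed fails the run):
1. the knob is pressed well down for the first time (value of joint plunger above 0.018 m), for 0.02 s.
2. the knob has sprung back up, the pin not yet out (value of joint plunger below 0.006 m and value of joint pin below 0.026 m), for 0.02 s.
3. the indicator pin is fully out (value of joint pin above 0.0275 m), for 0.2 s.
At the end, for the whole second after the job is handed in: The indicator pin stands at least 27.5 mm out of its collar (fully out is 30), and the knob is seated and has sprung back to within 3 mm of its top (value of joint pin above 0.0275 m and value of joint each of plunger, knob below 0.003 m); the robot touches nothing.
It fails at once if the knob is pulled up off its stem by more than 4 mm (value of joint knob above 0.004 m).
It fails at once if the indicator pin is touched (contact force between indicator and the arm above 0.5 N or contact force between indicator and the fingers above 0.5 N).
It fails at once if a rack, the bottle or the jar is moved by more than 15 mm or tipped (distance of any of tube_rack, microtube_rack, reagent_bottle, sample_jar from where it was at the start of the episode above 0.015 m or angle between any of tube_rack, microtube_rack, reagent_bottle, sample_jar's own z axis and vertical above 0.3 rad).
It also fails if it takes over 45 s, if anything falls off the work surface, if the arm or the gripper's body presses on something with over 40 N, if the wrist force passes 120 N, or if a joint passes its speed limit or range.

## Robot

A 6-joint arm with a two-finger parallel gripper is mounted at the origin on the work surface. World frame = base frame: x ahead of the robot, y to its left, z up, the work surface at z = 0. Lengths are in m, angles in rad, forces in N, time in s.
With the tool pointing down it reaches from about 0.375 to 0.925 m from the base axis. Payload 5.7 kg.
Tool frame: the origin (TCP) lies at the very end of the fingers, on their centre line; the grasp point (between the pads) lies bot.grip_point_offset behind it (bot.grip_point_offset is the distance from the TCP to the grasp point, in m); y points along the fingers, x is the direction in which the jaws open and shut, and the axes are right-handed (so a half turn about y gives the same grasp; the last joint's range is limited). The gripper opens to 85 mm and grips with 20 to 120 N. Pads are 22 mm wide; open, the fingers measure 114 mm over their backs; the gripper's body (76 mm by 85 mm) begins 54 mm behind the grasp point. The pads swing forward as they close: fully open they stand 13 mm farther back than shut.
Start: joints at [1.075, 0.359, 1.51, -0, 1.272, -0.115], TCP at [0.223, 0.557, 0.231] pointing down, gripper open.
Joint ranges: [-2.97, 2.97], [-1.01, 2.36], [0.21, 2.38], [-0.96, 4.11], [0.2, 2.71], [-2.98, 2.98]. Speed limits (rad/s): [2.39, 2.39, 3.14, 3.14, 3.14, 3.14].

## Interface

Orientations are given as a rotation vector (axis times angle).
In Python, from rig import bot, snapshot, camera_params gives the robot as it stands.
- The arm moves only by the tool play_rows, never from a script. Its argument "moves" is a list of rows, each an object with "slide": the shift along the tool's x, y, z in m, a list of three; "turn": the turn about the tool's y in rad; "claw": the closure in counts, from 0 (fully open) to 255 (shut). In form: [{"slide": [tx, ty, tz], "turn": turn, "claw": claw}, ...]. A call has 1 to 10 rows; each row shifts and turns the commanded pose from where the row before left it, along the tool's axes as they then stand; what a row does not reach is not made up. A row lasts 1/10 s, in which the tool goes at most 50 mm and 8.59 degrees, less where a joint would pass 70% of its speed; a pose out of reach is approached as far as the arm can. A call with a gripper value outside its range is refused whole. The fingers move at their own pace and stop on an object; "newtons" is the grip in N (left out, the last holds). Time passes only in rows, so rows that do not move let the fingers close. It gives the time, the measured TCP pose, the force and the opening at its end, in the units of the state.
- bot.read_state(): the state, without advancing time (a new reading comes with each control period).
- snapshot(name): name is "side" or "top"; returns the picture (400x640x3 uint8, blue, green, red); there is no depth.
- camera_params(name): a dict with "fx", "fy", "cx", "cy" (pixels), "D" ([k1, k2, p1, p2, k3] as OpenCV has them; the pictures are not rectified), "pose" (4x4, takes a point from camera to world coordinates). Camera axes: x right, y up, looking along -z (the intrinsics and any distortion apply to the point x, -y, -z); pixel columns grow to the right and rows downward; lengths in m; the calibration is good to about 2 mm. A picture is of the moment at which its call begins. camera_params takes no time and is no camera call.
- bot.close_job(): hands the job in, once; it reports no verdict.
The state is a dict: "clock": time; "joint_pos": joint angles; "dq": joint speeds; "tau": joint torques, N m; "position": TCP position; "tcp_rot": TCP orientation; "contact_force": force on the tool from outside, world axes, zero at the start; "wrist_torque": the same for the moment, N m; "gripper_width": finger opening in m.
Only numpy, scipy, OpenCV 4.12 (cv2) and the standard library are available. Lean on these libraries where they do the work, as an engineer would, in place of code of your own. Each camera call takes 0.05 s, during which the arm holds its last target.

## Working session

There is one attempt and no reset: what is moved stays moved. The work goes in short steps, Python scripts to look and compute and a tool call to move; the robot and the scene stay as the last step left them, time stands still between calls to the robot, and variables do not carry over. Pictures are saved under pics/ and viewed, and the job is handed in when it is done.

Besides the shell and the picture viewer there is one more tool, called after ">>>" as name(argument=value, ...), one argument or row to a line, values as JSON. play_rows: Moves the arm, as the interface text tells. Its arguments: {"type":"object","properties":{"moves":{"type":"array","items":{"type":"object","properties":{"slide":{"type":"array","items":{"type":"number"}},"turn":{"type":"number"},"claw":{"type":"number"}}}},"newtons":{"type":"number"}},"required":["moves"]}

```bash
mkdir -p pics; ls; python3 - <<'E'
from rig import bot,snapshot,camera_params
import cv2
for n in("side","top"):
    cv2.imwrite(f"pics/{n}0.png",snapshot(n)); p=camera_params(n); print(n,{k:(v if k!='pose' else [list(map(lambda a:round(float(a),3),r)) for r in v]) for k,v in p.items()})
s=bot.read_state();print(s, bot.grip_point_offset)
E
```

```text
pics
side {'fx': 416.596695274655, 'fy': 416.596695274655, 'cx': 321.71509160315054, 'cy': 202.717390482567, 'D': array([-0.00820839,  0.        ,  0.        ,  0.        ,  0.        ]), 'pose': [[0.991, 0.059, -0.118, 0.509], [-0.131, 0.558, -0.82, -0.605], [0.017, 0.828, 0.561, 0.578], [0.0, 0.0, 0.0, 1.0]]}
top {'fx': 366.97242514748183, 'fy': 366.97242514748183, 'cx': 325.6314130541978, 'cy': 195.16857691045067, 'D': array([-0.08521173,  0.        ,  0.        ,  0.        ,  0.        ]), 'pose': [[0.022, 0.999, -0.045, 0.576], [-1.0, 0.022, -0.014, 0.062], [-0.013, 0.045, 0.999, 0.952], [0.0, 0.0, 0.0, 1.0]]}
{'clock': 0.1, 'joint_pos': array([ 1.07491020e+00,  3.59449671e-01,  1.51129465e+00,  3.23132050e-05,
        1.27251805e+00, -1.15139461e-01]), 'dq': array([ 1.54072466e-03, -7.17021350e-04, -1.41873992e-03,  5.46524432e-05,
       -3.43583502e-04, -6.46618601e-04]), 'tau': array([-5.23073322e-04, -5.28648913e+01, -2.79356343e+01, -2.42751867e-04,
        5.05556804e-03, -1.46024739e-06]), 'position': array([0.22269966, 0.55649469, 0.23053896]), 'tcp_rot': array([-1.3663716 , -0.92318168,  0.92564786]), 'contact_force': array([ 0.3173015 , -0.23613944, -0.1513602 ]), 'wrist_torque': array([-0.01854257,  0.07395266, -0.02483901]), 'gripper_width': 0.08488989326398091} 0.0187
```

View pics/side0.png

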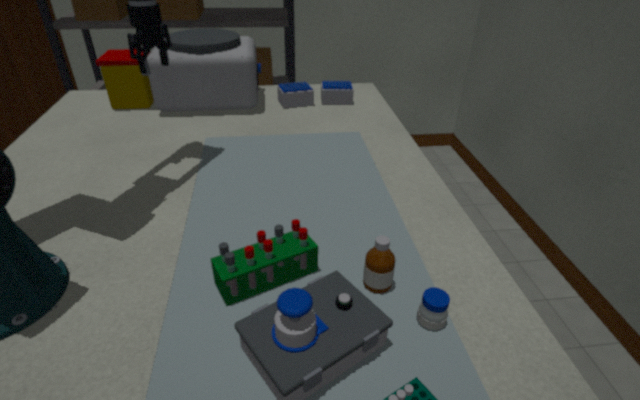

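View pics/top0.png

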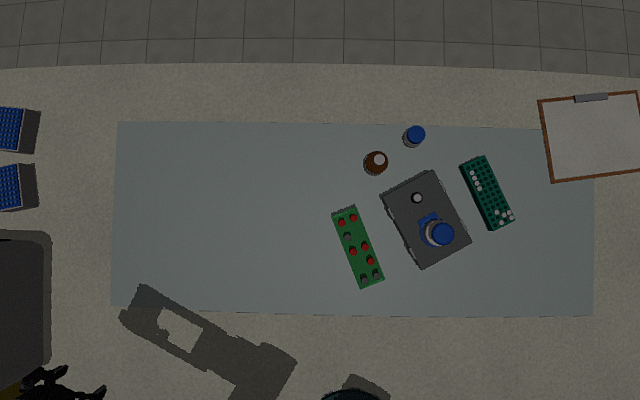

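The side view shows the knob at about (295,300) and the pin at (344,299). The top view shows the knob at (441,233), the pin at (417,198), the tube rack to the left of the box and the microtube rack to its right.

```bash
cat > h.py <<'E'
import numpy as np,cv2
from rig import bot,snapshot,camera_params
def ray(n,u,v):
    p=camera_params(n);K=np.array([[p['fx'],0,p['cx']],[0,p['fy'],p['cy']],[0,0,1]])
    x,y=cv2.undistortPoints(np.array([[[u,v]]],float),K,np.array(p['D']))[0,0]
    P=np.array(p['pose']);return P[:3,3],P[:3,:3]@np.array([x,-y,-1.])
def onz(n,u,v,z):
    o,d=ray(n,u,v);return o+d*(z-o[2])/d[2]
def tri(a,b):
    o1,d1=ray("side",*a);o2,d2=ray("top",*b)
    s=np.linalg.lstsq(np.c_[d1,-d2],o2-o1,rcond=None)[0];A=o1+d1*s[0];B=o2+d2*s[1];return (A+B)/2,np.linalg.norm(A-B)
E
python3 - <<'E'
from h import *
np.set_printoptions(precision=4,suppress=True)
for n,f in(("side","pics/side0.png"),("top","pics/top0.png")):
    im=cv2.imread(f);hsv=cv2.cvtColor(im,cv2.COLOR_BGR2HSV)
    roi=(slice(280,325),slice(270,325)) if n=="side" else (slice(210,255),slice(415,465))
    m=np.zeros(im.shape[:2],np.uint8);m[roi]=cv2.inRange(hsv,(100,140,60),(125,255,255))[roi]
    for c in cv2.findContours(m,0,1)[0]:
        if cv2.contourArea(c)>30: print(n,cv2.minAreaRect(c),cv2.boundingRect(c),cv2.contourArea(c))
    y0,x0=(280,270) if n=="side" else (165,375)
    cv2.imwrite(f"pics/{n}z.png",cv2.resize(im[y0-20:y0+100,x0-30:x0+130],None,fx=5,fy=5,interpolation=cv2.INTER_CUBIC))
E
```

```text
side ((320.0, 319.5), (8.0, 9.0), 0.0) (316, 315, 9, 10) 40.0
side ((294.7500305175781, 302.2500305175781), (31.11269760131836, 31.819805145263672), 45.0) (277, 288, 36, 30) 762.5
top ((443.0, 233.5), (20.0, 21.0), 0.0) (433, 223, 21, 22) 327.5
top ((427.861572265625, 228.619384765625), (20.794879913330078, 34.20259094238281), 4.23639440536499) (418, 212, 22, 35) 137.0
```

View pics/sidez.png

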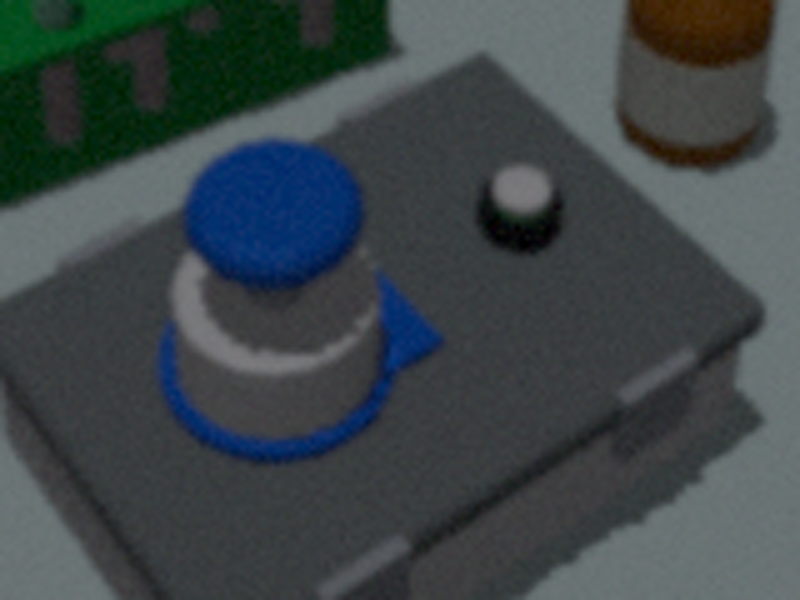

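View pics/topz.png

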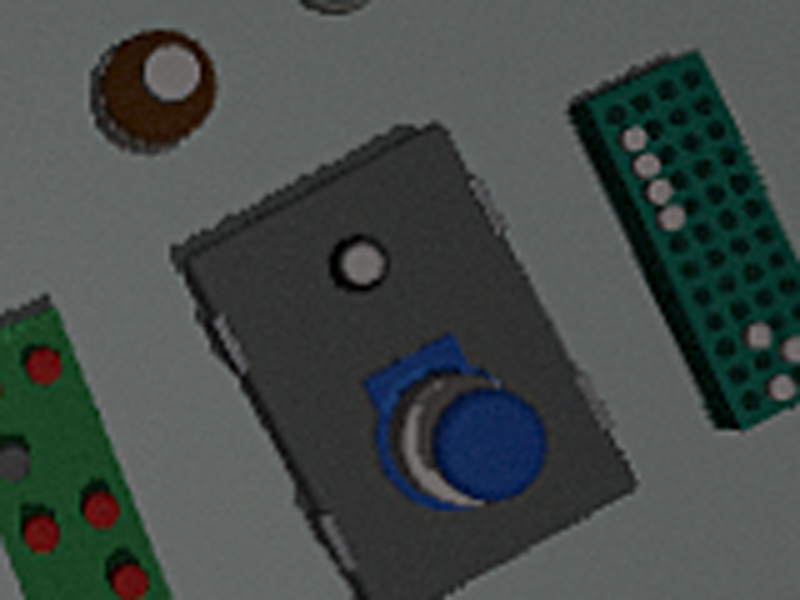

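The zooms give the knob centre at side (294.8,300) and top (443,234), and the white pin tip at side (344.6,297.6) and top (417.2,197.8). The pin stands slightly out.

```bash
python3 - <<'E'
from h import *
np.set_printoptions(precision=4,suppress=True)
print("knob",tri((294.8,300),(443,234)),onz("top",443,234,.132),onz("side",294.8,300,.133))
print("pin",tri((344.6,297.6),(417.2,197.8)),onz("top",417.2,197.8,.073))
print("lid cnr",[onz("top",345+a/5,145+b/5,.06) for a,b in((440,125),(172,258),(635,485))])
print("rack caps",onz("top",345+128/5,145+575/5,.1), onz("top",370,260,.1))
from scipy.spatial.transform import Rotation as R
s=bot.read_state();print(R.from_rotvec(s['tcp_rot']).as_matrix())
E
```

```text
knob (array([ 0.5319, -0.1917,  0.1303]), np.float64(0.0009361006131734524)) [ 0.5315 -0.1912  0.132 ] [ 0.5322 -0.1943  0.133 ]
pin (array([ 0.6146, -0.1452,  0.0755]), np.float64(0.001441990134389589)) [ 0.614  -0.1457  0.073 ]
lid cnr [array([ 0.6836, -0.1872,  0.06  ]), array([ 0.6155, -0.0563,  0.06  ]), array([ 0.5093, -0.2858,  0.06  ])]
rack caps [ 0.4665 -0.0332  0.1   ] [ 0.4665 -0.0318  0.1   ]
[[ 0.3716 -0.0008 -0.9284]
 [ 0.9284 -0.0015  0.3716]
 [-0.0017 -1.      0.0002]]
```

The knob-to-pin distance comes out at 95 mm, as it should be, and the heights agree. I'll close the claw and travel at the present height.

>>> play_rows(
  moves=[
    {"slide":[-0.02,0,-0.0325],"turn":0,"claw":255},
    {"slide":[-0.02,0,-0.0325],"turn":0,"claw":255},
    {"slide":[-0.02,0,-0.0325],"turn":0,"claw":255},
    {"slide":[-0.02,0,-0.0325],"turn":0,"claw":255},
    {"slide":[-0.02,0,-0.0325],"turn":0,"claw":255},
    {"slide":[-0.02,0,-0.0325],"turn":0,"claw":255},
    {"slide":[-0.02,0,-0.0325],"turn":0,"claw":255},
    {"slide":[-0.02,0,-0.0325],"turn":0,"claw":255},
    {"slide":[-0.02,0,-0.0325],"turn":0,"claw":255},
    {"slide":[-0.02,0,-0.0325],"turn":0,"claw":255},
  ],
  newtons=40,
)

```text
clock: 1.1
position: [0.4508, 0.2491, 0.2311]
tcp_rot: [-1.365, -0.924, 0.925]
contact_force: [-0.3, 1.1, 0.7]
gripper_width: -0.0004
```

>>> play_rows(
  moves=[
    {"slide":[-0.038,0,-0.024],"turn":0,"claw":255},
    {"slide":[-0.038,0,-0.024],"turn":0,"claw":255},
    {"slide":[-0.038,0,-0.024],"turn":0,"claw":255},
    {"slide":[-0.038,0,-0.024],"turn":0,"claw":255},
    {"slide":[-0.038,0,-0.024],"turn":0,"claw":255},
    {"slide":[-0.038,0,-0.024],"turn":0,"claw":255},
    {"slide":[-0.038,0,-0.024],"turn":0,"claw":255},
    {"slide":[-0.038,0,-0.024],"turn":0,"claw":255},
    {"slide":[-0.038,0,-0.024],"turn":0,"claw":255},
    {"slide":[-0.038,0,-0.024],"turn":0,"claw":255},
  ],
)

```text
clock: 2.1
position: [0.5317, -0.1932, 0.231]
tcp_rot: [-1.365, -0.924, 0.924]
contact_force: [0.8, 0.3, 0.7]
gripper_width: -0.0
```

```bash
python3 - <<'E'
from h import *
print(bot.read_state()['position'],bot.read_state()['contact_force'])
im=snapshot("side");cv2.imwrite("pics/side1.png",cv2.resize(im[200:360,200:400],None,fx=4,fy=4))
E
```

```text
[ 0.53167438 -0.19323471  0.23096001] [0.77791126 0.3252928  0.70868988]
```

View pics/side1.png

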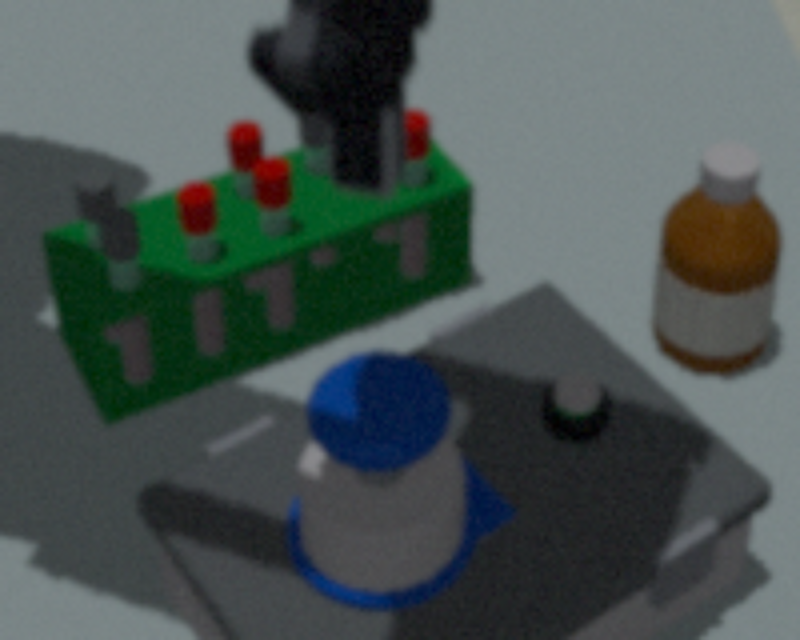

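The closed fingers hang straight above the knob at about (365,185) in the crop; the pin is clear. Next I descend and make a first measured press.

>>> play_rows(
  moves=[
    {"slide":[0,0.04,0],"turn":0,"claw":255},
    {"slide":[0,0.04,0],"turn":0,"claw":255},
    {"slide":[0,0.013,0],"turn":0,"claw":255},
    {"slide":[0,0.01,0],"turn":0,"claw":255},
    {"slide":[0,0.01,0],"turn":0,"claw":255},
    {"slide":[0,0.007,0],"turn":0,"claw":255},
    {"slide":[0,0,0],"turn":0,"claw":255},
  ],
)

```text
clock: 2.85
position: [0.531, -0.1908, 0.1121]
tcp_rot: [-1.364, -0.923, 0.926]
contact_force: [-6.0, 2.2, 8.0]
gripper_width: 0.0004
```

>>> play_rows(
  moves=[
    {"slide":[0,0.003,0],"turn":0,"claw":255},
    {"slide":[0,0.002,0],"turn":0,"claw":255},
    {"slide":[0,0,0],"turn":0,"claw":255},
  ],
)

```text
clock: 3.15
position: [0.5312, -0.1908, 0.1089]
tcp_rot: [-1.365, -0.924, 0.926]
contact_force: [-8.5, 2.7, 16.2]
gripper_width: 0.0002
```

```bash
python3 - <<'E'
from h import *
print(bot.read_state()['position'],bot.read_state()['contact_force'])
im=snapshot("side");cv2.imwrite("pics/side2.png",cv2.resize(im[200:360,200:400],None,fx=4,fy=4))
E
```

```text
[ 0.53116754 -0.19083375  0.10890362] [-8.53606514  2.68867992 16.20494227]
```

View pics/side2.png

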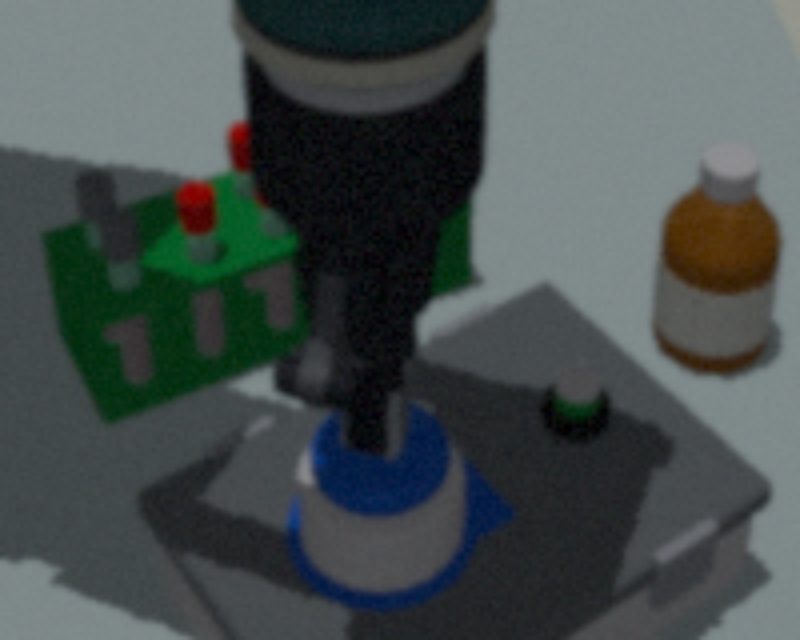

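The knob is down to its stop (TCP at 0.109, 16 N) and the pin has risen; green now shows at (575,410). Now I release.

>>> play_rows(
  moves=[
    {"slide":[0,-0.012,0],"turn":0,"claw":255},
    {"slide":[0,-0.012,0],"turn":0,"claw":255},
    {"slide":[0,-0.012,0],"turn":0,"claw":255},
    {"slide":[0,0,0],"turn":0,"claw":255},
    {"slide":[0,0,0],"turn":0,"claw":255},
  ],
)

```text
clock: 3.7
position: [0.5327, -0.1917, 0.1429]
tcp_rot: [-1.367, -0.925, 0.924]
contact_force: [-0.6, -0.5, 0.3]
gripper_width: -0.0001
```

```bash
python3 - <<'E'
from h import *
print(bot.read_state()['position'],bot.read_state()['contact_force'])
im=snapshot("side");cv2.imwrite("pics/side3.png",cv2.resize(im[200:360,200:400],None,fx=4,fy=4))
E
```

```text
[ 0.53271475 -0.19170752  0.14292775] [-0.56326916 -0.46410847  0.34540604]
```

View pics/side3.png

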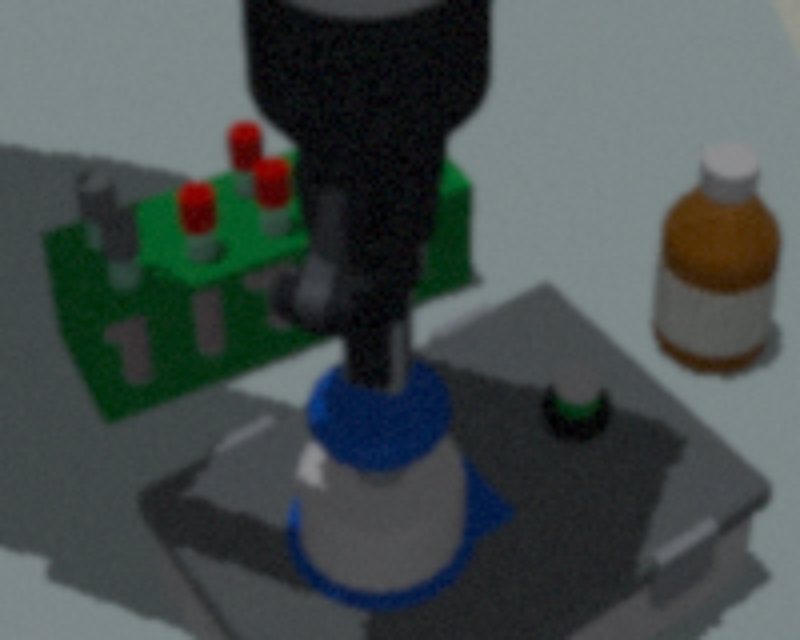

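The knob is back up and the hand is just clear of it. From here each full press and release is one call.

>>> play_rows(
  moves=[
    {"slide":[0,0.01,0],"turn":0,"claw":255},
    {"slide":[0,0.01,0],"turn":0,"claw":255},
    {"slide":[0,0.01,0],"turn":0,"claw":255},
    {"slide":[0,0.008,0],"turn":0,"claw":255},
    {"slide":[0,0,0],"turn":0,"claw":255},
    {"slide":[0,0,0],"turn":0,"claw":255},
    {"slide":[0,-0.013,0],"turn":0,"claw":255},
    {"slide":[0,-0.013,0],"turn":0,"claw":255},
    {"slide":[0,-0.012,0],"turn":0,"claw":255},
    {"slide":[0,0,0],"turn":0,"claw":255},
  ],
)

```text
clock: 4.75
position: [0.5322, -0.1916, 0.1428]
tcp_rot: [-1.366, -0.924, 0.924]
contact_force: [-0.4, -0.2, 0.1]
gripper_width: -0.0003
```

```bash
python3 - <<'E'
from h import *
print(bot.read_state()['position'],bot.read_state()['contact_force'])
im=snapshot("side");cv2.imwrite("pics/side4.png",cv2.resize(im[260:340,260:380],None,fx=6,fy=6))
E
```

```text
[ 0.53219418 -0.19162916  0.14279837] [-0.35068852 -0.19918823  0.05137243]
```

View pics/side4.png

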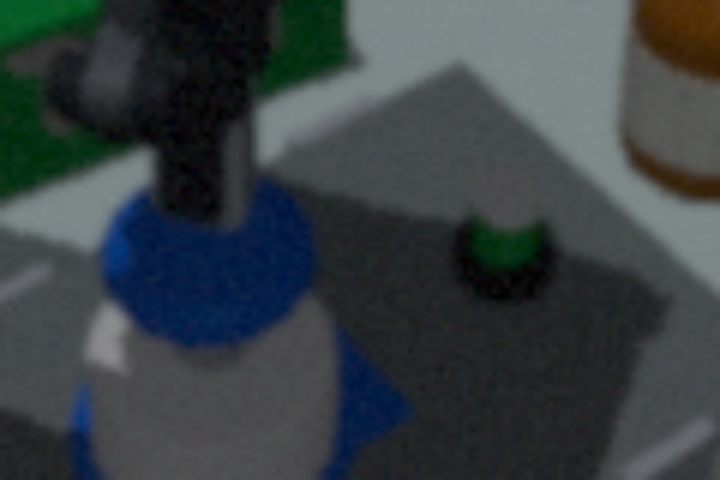

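The pin is higher (green to about (505,235)), and there is no orange yet. I'll press twice more.

>>> play_rows(
  moves=[
    {"slide":[0,0.01,0],"turn":0,"claw":255},
    {"slide":[0,0.01,0],"turn":0,"claw":255},
    {"slide":[0,0.01,0],"turn":0,"claw":255},
    {"slide":[0,0.008,0],"turn":0,"claw":255},
    {"slide":[0,0,0],"turn":0,"claw":255},
    {"slide":[0,0,0],"turn":0,"claw":255},
    {"slide":[0,-0.013,0],"turn":0,"claw":255},
    {"slide":[0,-0.013,0],"turn":0,"claw":255},
    {"slide":[0,-0.012,0],"turn":0,"claw":255},
    {"slide":[0,0,0],"turn":0,"claw":255},
  ],
)

```text
clock: 5.8
position: [0.532, -0.1915, 0.1426]
tcp_rot: [-1.366, -0.924, 0.924]
contact_force: [0.5, -0.6, -0.2]
gripper_width: 0.0003
```

>>> play_rows(
  moves=[
    {"slide":[0,0.01,0],"turn":0,"claw":255},
    {"slide":[0,0.01,0],"turn":0,"claw":255},
    {"slide":[0,0.01,0],"turn":0,"claw":255},
    {"slide":[0,0.008,0],"turn":0,"claw":255},
    {"slide":[0,0,0],"turn":0,"claw":255},
    {"slide":[0,0,0],"turn":0,"claw":255},
    {"slide":[0,-0.013,0],"turn":0,"claw":255},
    {"slide":[0,-0.013,0],"turn":0,"claw":255},
    {"slide":[0,-0.012,0],"turn":0,"claw":255},
    {"slide":[0,0,0],"turn":0,"claw":255},
  ],
)

```text
clock: 6.8
position: [0.5319, -0.1914, 0.1424]
tcp_rot: [-1.365, -0.924, 0.924]
contact_force: [0.3, -0.6, -0.3]
gripper_width: -0.0002
```

```bash
python3 - <<'E'
from h import *
print(bot.read_state()['position'],bot.read_state()['contact_force'])
im=snapshot("side");cv2.imwrite("pics/side5.png",cv2.resize(im[260:340,260:380],None,fx=6,fy=6))
E
```

```text
[ 0.53185267 -0.19139363  0.14240165] [ 0.33266867 -0.57667357 -0.34695139]
```

View pics/side5.png

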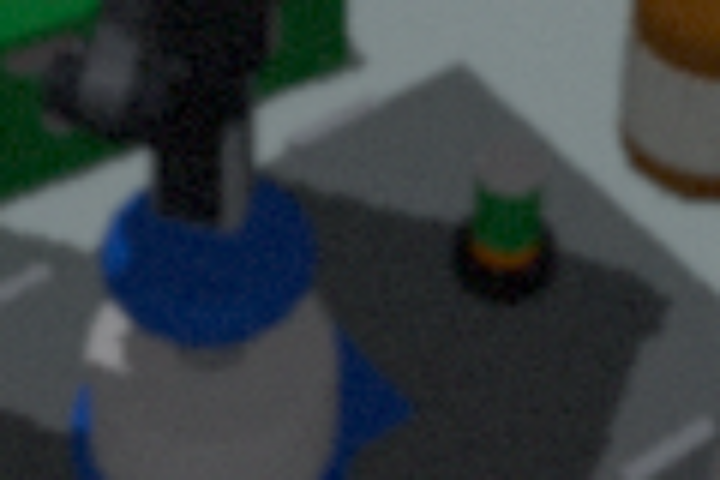

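The orange band now shows at (503,255). One more full press makes sure of it, as extra presses do nothing further.

>>> play_rows(
  moves=[
    {"slide":[0,0.01,0],"turn":0,"claw":255},
    {"slide":[0,0.01,0],"turn":0,"claw":255},
    {"slide":[0,0.01,0],"turn":0,"claw":255},
    {"slide":[0,0.008,0],"turn":0,"claw":255},
    {"slide":[0,0,0],"turn":0,"claw":255},
    {"slide":[0,0,0],"turn":0,"claw":255},
    {"slide":[0,-0.013,0],"turn":0,"claw":255},
    {"slide":[0,-0.013,0],"turn":0,"claw":255},
    {"slide":[0,-0.012,0],"turn":0,"claw":255},
    {"slide":[0,0,0],"turn":0,"claw":255},
  ],
)

```text
clock: 7.85
position: [0.5321, -0.1915, 0.1426]
tcp_rot: [-1.366, -0.924, 0.924]
contact_force: [0.8, -0.8, 0.3]
gripper_width: 0.0003
```

>>> play_rows(
  moves=[
    {"slide":[0,-0.03,0],"turn":0,"claw":255},
    {"slide":[0,-0.03,0],"turn":0,"claw":255},
    {"slide":[0,-0.03,0],"turn":0,"claw":255},
    {"slide":[0,0,0],"turn":0,"claw":255},
    {"slide":[0,0,0],"turn":0,"claw":255},
  ],
)

```text
clock: 8.35
position: [0.5316, -0.1913, 0.2315]
tcp_rot: [-1.365, -0.924, 0.925]
contact_force: [0.6, 0.3, -0.5]
gripper_width: 0.0002
```

```bash
python3 - <<'E'
from h import *
print(bot.read_state()['position'],bot.read_state()['contact_force'])
im=snapshot("side");cv2.imwrite("pics/side6.png",cv2.resize(im[260:340,260:380],None,fx=6,fy=6))
cv2.imwrite("pics/top6.png",snapshot("top"))
E
```

```text
[ 0.5315914  -0.19128601  0.23147594] [ 0.57337072  0.27853931 -0.54425483]
```

View pics/side6.png

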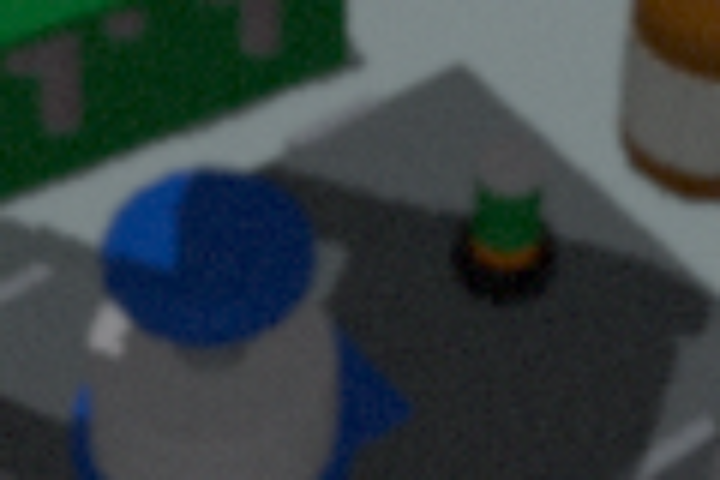

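View pics/top6.png

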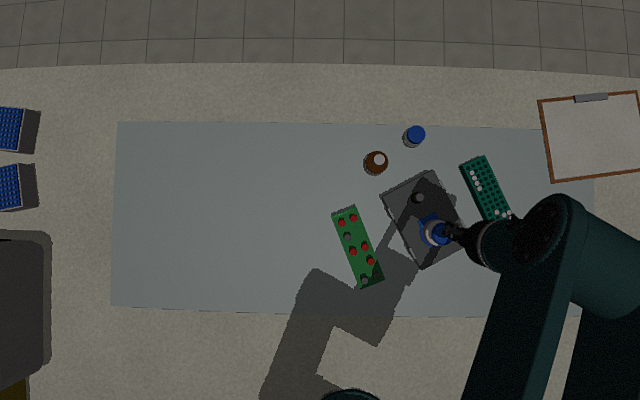

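The pin looks the same as before the extra press, with orange at (503,258) and the tip at (508,165). The knob is up and seated, and the racks, bottle and jar are in their places in the top view. I'll check the tip height before handing in.

```bash
python3 - <<'E'
from h import *
o,d=ray("side",260+508/6,260+163/6); k=(-.1452-o[1])/d[1]; print(o+d*k)
o,d=ray("side",344.6,297.6); k=(-.1452-o[1])/d[1]; print("start",o+d*k)
E
```

```text
[ 0.61427625 -0.1452      0.09906416]
start [ 0.61532374 -0.1452      0.07537052]
```

The tip is at 99 mm (100 mm is fully out), so I'm handing in.

```bash
python3 -c "
from rig import bot
print(bot.close_job())"
```

```text
the job is handed in; nothing more can be done
None
```

The sample box is pumped down and the job is handed in. I pressed the knob five times, letting it spring right back each time. The orange band appeared after the fourth press, and the fifth changed nothing visible.

My last checks before handing in, at about 8.5 s on the robot's clock:
- **Indicator pin:** the tip measured about 99 mm above the bench, against 100 mm when fully out and about 75 mm at the start. The orange band was visible in the side view.
- **Knob:** it looked sprung back up and seated in the side view; I did not measure its height.
- **Hand:** it is about 98 mm above the knob, and the force reading showed only noise.
- **Racks, bottle and jar:** they look unmoved in the top view, though the arm hides one end of the teal microtube rack. I compared the pictures by eye and did not measure distances.

No check failed or disagreed. I read the force only at the bottom of the first press: 16 N straight down, with about 9 N sideways.

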